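# Fire the rock-core impact tester

### The job

Two identical spring impact testers stand on the bench; one has a brown rock core lying in its cradle, the other's cradle is empty. On the one with the core, draw the striker back by its red handle until the sear catches it, let go of the handle so that it stays cocked, then press the yellow trip to fire the striker at the core. Do not draw the empty tester's striker.

Things in the scene. Friction and masses are not known exactly. Their poses are not given: they have to be found in the camera images.
- tester_handle (a point): Top centre of the loaded tester's red handle: an upright post 20 mm across, top 145 mm above the bench, free over its upper 55 mm (all near it is under 80 mm; the trip 95). Moves with the striker. Its level x axis points in the firing direction, away from the robot, to the brown core (48 mm across, 60 mm long, centre 142 mm ahead at rest); draw along -x. Green base, 365 x 100 mm, fixed.
- tester_striker (a joint): Loaded tester's striker: m drawn back from the core. 0: at rest, nose at the core. The sear catches at 0.045; hard stop at 0.057, so draw to 0.048 to 0.055 and let go: it settles on the sear at about 0.045. Spring: 6 N at rest, 15 N at 0.045; passing the sear adds a few N. Let go short of 0.045 it flies back to 0.
- tester_trip (a point): Top centre of the loaded tester's yellow trip: a round button 32 mm across, top 95 mm above the bench, on a black housing. In the axes of tester_handle 4 mm ahead of the resting handle (49 of the cocked) and 85 mm to the -y side (robot's right). Goes straight down, 13 mm at most; about 8 mm (3 to 10 N) frees the cocked striker: press 9 to 12 mm. Springs back up.
- spare_striker (a joint): The same travel, m, of the striker on the empty tester, same in shape and colours, standing to the left or right of the loaded one by chance, no core in its cradle. 0 at rest; must stay so.

How it is judged:
By the outcome, as a careful person would: the job done as asked, in the order asked, and still so for the second after the job is handed in, with the robot touching nothing.
It also fails if it takes over 38 s, if anything falls off the work surface, if the arm or the gripper's body presses on something with over 40 N, if the wrist force passes 120 N, or if a joint passes its speed limit or range.

### The arm

A 7-joint arm with a two-finger parallel gripper is mounted at the origin on the work surface. World frame = base frame: x ahead of the robot, y to its left, z up, the work surface at z = 0. Lengths are in mm, angles in rad, forces in N, time in s.
With the tool pointing down it reaches from about 425 to 875 mm from the base axis. Payload 9.9 kg.
Tool frame: the origin (TCP) lies on the centre line of the jaws, within the pads' length; the fingertips stand 25 mm ahead of it and the grasp point (between the pads) lies 6 mm ahead of it (robot.nose_length is the distance from the TCP to the fingertips, in mm); z points along the fingers, y is the line along which they close (so a half turn about z gives the same grasp; the last joint's range is limited). The gripper opens to 85 mm and grips with 20 to 120 N. Pads are 22 mm wide; open, the fingers measure 114 mm over their backs; the gripper's body (76 mm by 85 mm) begins 54 mm behind the grasp point. The pads swing forward as they close: fully open they stand 13 mm farther back than shut.
Start: joints at [1.18, 0.576, 0.025, 1.437, -0.015, 1.129, -0.057], TCP at [203.861, -643.483, 256.289] pointing down, gripper open.
Joint ranges: [-2.76, 2.76], [-0.34, 2.15], [-1.52, 1.57], [0.19, 2.46], [-1.09, 4.23], [0.17, 1.99], [-2.82, 2.82]. Speed limits (rad/s): [2.22, 2.22, 3.01, 3.01, 3.14, 3.14, 3.14].

### API

Orientations are given as a unit quaternion [x, y, z, w].
In Python, from cell import robot gives the robot as it stands.
- The arm moves only by the shell command python3 -m handwheel 'ROWS' [FORCE]. ROWS is JSON, a list of rows, each an object with "claw": the opening in per cent of the stroke, from 0 (shut) to 100 (fully open); "offset": the shift along the tool's x, y, z in cm, a list of three; "turn": the turn, a rotation vector about the tool's x, y, z in degrees, a list of three. A call has 1 to 20 rows; each row is the pose to reach, as a shift and turn from the pose commanded when the call began, along the tool's axes at that moment; what a row does not reach only later rows make up. A row lasts 1/10 s, in which the tool goes at most 50 mm and 8.59 degrees, less where a joint would pass 70% of its speed; a pose out of reach is approached as far as the arm can. A call with a gripper value outside its range is refused whole. The fingers move at their own pace and stop on an object; FORCE is the grip in N (left out, the last holds). Time passes only in rows, so rows that repeat a pose let the fingers close. It gives the time, the measured TCP pose, the force, the opening and the grip force at its end, in the units of the state.
- robot.get_state(): the state, without advancing time (a new reading comes with each control period).
- robot.camera(name): name is "scene" or "top"; returns (picture, depth): 480x640x3 uint8, red, green, blue; 480x640 float32, mm along the optical axis (not along the pixel's ray), 0 where there is no reading.
- robot.calibration(name): a dict with "K" (3x3 intrinsics, pixels), "distortion" ([k1, k2, p1, p2, k3] as OpenCV has them; the pictures are not rectified), "R" (3x3) and "t" (3): a world point X has camera coordinates R X + t. Camera axes: x right, y down, z forward; pixel columns grow to the right and rows downward; lengths in mm; the calibration is good to about 2 mm. A picture is of the moment at which its call begins. calibration takes no time and is no camera call.
- robot.close_job(): hands the job in; it is judged then, once.
The state is a dict: "time": time; "q": joint angles; "joint_vel": joint speeds; "joint_torque": joint torques, N m; "eef_pos": TCP position; "tool_rot": TCP orientation; "wrist_force": force on the tool from outside, world axes, zero at the start; "moment": the same for the moment, N m; "opening": finger opening in mm; "finger_force": force on a finger pad.
Only numpy, scipy, OpenCV 4.12 (cv2) and the standard library are available. Lean on these libraries where they do the work, as an engineer would, in place of code of your own. Each camera call takes 0.05 s, during which the arm holds its last target. There are 200 camera calls.

## Working session

There is one attempt and no reset: what is moved stays moved. The work goes in short steps, Python scripts to look and compute and a shell command to move; the robot and the scene stay as the last step left them, time stands still between calls to the robot, and variables do not carry over. Pictures are saved under pics/ and viewed, at most 10 in all, crops included, and the job is handed in when it is done.

```bash
mkdir -p pics; python3 - <<'E'
from cell import robot
import cv2,numpy as np
for n in("scene","top"):
    p,d=robot.camera(n); np.savez(f"{n}0.npz",p=p,d=d); cv2.imwrite(f"pics/{n}0.png",p[:,:,::-1])
    c=robot.calibration(n); print(n,np.round(c["K"],1).tolist(),c["distortion"],np.round(c["R"],3).tolist(),np.round(c["t"],1))
s=robot.get_state();print(s)
E
```

```text
scene [[527.4, 0.0, 328.0], [0.0, 527.4, 243.3], [0.0, 0.0, 1.0]] [0.01887475 0.         0.         0.         0.        ] [[-0.105, 0.994, 0.014], [0.857, 0.098, -0.506], [-0.505, -0.042, -0.862]] [  86.4 -422.3 1151.1]
top [[439.1, 0.0, 323.1], [0.0, 439.1, 236.9], [0.0, 0.0, 1.0]] [-0.00017247  0.          0.          0.          0.        ] [[-0.016, -1.0, -0.015], [-0.996, 0.017, -0.086], [0.086, 0.013, -0.996]] [-18.8 554.7 850.6]
{'time': 0.1, 'q': array([ 1.18021567,  0.57645241,  0.02481135,  1.43781584, -0.01498394,
        1.12898114, -0.05653518]), 'joint_vel': array([-0.00095026, -0.00118583,  0.00036825, -0.0017965 , -0.00084667,
        0.00181576, -0.00167951]), 'joint_torque': array([ 7.02132034e-03, -7.67293310e+01,  2.25748971e+00, -2.86602437e+01,
        1.56857277e-02,  8.68033734e-03,  2.96369410e-05]), 'eef_pos': array([ 203.75991037, -643.13504221,  255.5279805 ]), 'tool_rot': array([ 9.88255848e-01,  1.52806534e-01, -1.47066528e-04, -7.21523375e-04]), 'wrist_force': array([-0.25383635, -0.09109081, -0.84867768]), 'moment': array([-0.04687476, -0.01876978, -0.00479795]), 'finger_force': 0.0, 'opening': 85.36107655386489}
```

View pics/top0.png

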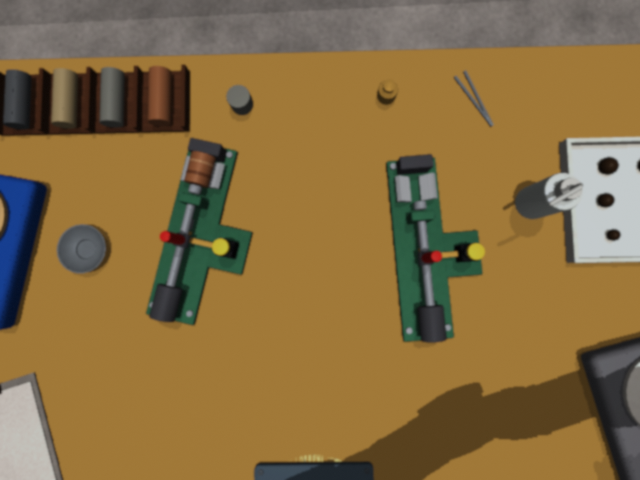

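View pics/scene0.png

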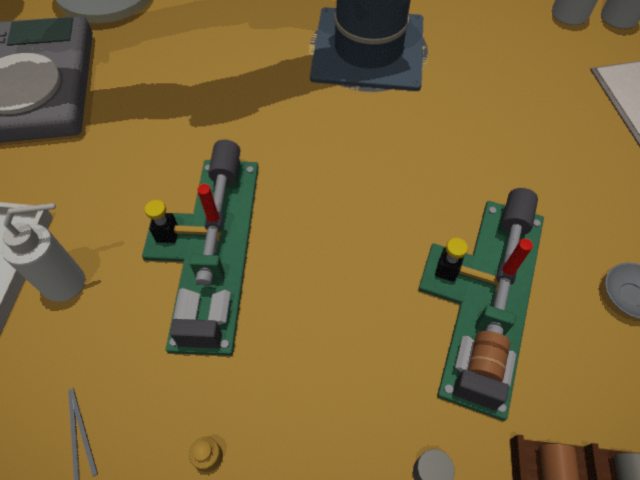

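The top view shows the loaded tester on the left: red handle near (165,237), trip (221,247), brown core (199,168). The scene view shows it on the right, with the handle top at (524,243) and the trip at (457,247).

```bash
cat > h.py <<'E'
import cv2,numpy as np
from cell import robot
def ray(n,uv,z):
    c=robot.calibration(n);R=np.array(c["R"]);t=np.array(c["t"])
    u=cv2.undistortPoints(np.array(uv,float).reshape(-1,1,2),np.array(c["K"]),np.array(c["distortion"])).reshape(-1,2)
    d=np.c_[u,np.ones(len(u))]@R; o=-R.T@t
    return o+d*((z-o[2])/d[:,2])[:,None]
def mask(p,col):
    h=cv2.cvtColor(p,cv2.COLOR_RGB2HSV);H,S,V=h[...,0],h[...,1],h[...,2]
    if col=="red": return (((H<5)|(H>174))&(S>200)&(V>70))
    if col=="yellow": return (H>25)&(H<34)&(S>180)&(V>120)
    if col=="green": return (H>50)&(H<90)&(S>100)&(V>30)
def blobs(m,mina=25):
    n,l,s,c=cv2.connectedComponentsWithStats(m.astype(np.uint8))
    return [(s[i,4],c[i],l==i) for i in range(1,n) if s[i,4]>=mina]
def top_pts(n,m,d,z0,z1):
    v,u=np.nonzero(m&(d>0)); c=robot.calibration(n)
    x=cv2.undistortPoints(np.c_[u,v].astype(float).reshape(-1,1,2),np.array(c["K"]),np.array(c["distortion"])).reshape(-1,2)
    P=(np.c_[x,np.ones(len(x))]*d[v,u][:,None]-np.array(c["t"]))@np.array(c["R"])
    k=(P[:,2]>z0)&(P[:,2]<z1); return P,np.c_[u,v],k
E
python3 - <<'E'
from h import *
for n in("scene","top"):
    f=np.load(f"{n}0.npz");p,d=f["p"],f["d"]
    for col,z in(("red",145),("yellow",95)):
        for a,c,m in blobs(mask(p,col)):
            P,uv,k=top_pts(n,m,d,z-12,z+10)
            print(n,col,a,c.round(1),"zmax",P[:,2].max().round(1),"n",k.sum(), end=" ")
            if k.sum(): print("px",uv[k].mean(0).round(1),"plane",ray(n,uv[k].mean(0),z)[0].round(1),"depth",P[k].mean(0).round(1), end="")
            print()
    for a,c,m in blobs(mask(p,"green"),800):
        print(n,"green",a,c.round(1))
E
```

```text
scene red 405 [207.6 202.1] zmax 148.4 n 154 px [204.1 191.3] plane [ 514.1 -217.4  145. ] depth [ 512.9 -218.   143.3]
scene red 469 [517.5 256.4] zmax 149.7 n 180 px [524.  246.6] plane [556.  244.2 145. ] depth [555.2 244.6 143.7]
scene yellow 212 [154.3 208.1] zmax 98.3 n 209 px [154.3 208.1] plane [ 519.9 -303.9   95. ] depth [ 520.4 -303.6   95.8]
scene yellow 239 [456.9 246.5] zmax 99.6 n 235 px [457.  246.5] plane [535.9 163.1  95. ] depth [536.6 162.9  96.2]
scene green 6612 [214.8 256.3]
scene green 1751 [489.  242.6]
scene green 5917 [480.8 310.5]
top red 82 [165.7 236.1] zmax 146.5 n 82 px [165.7 236.1] plane [549.9 241.4 145. ] depth [550.  241.9 143.6]
top red 88 [434.9 256.1] zmax 147.0 n 86 px [435. 256.] plane [ 507.9 -219.7  145. ] depth [ 508.  -220.1  143.4]
top yellow 159 [219.7 246.2] zmax 98.6 n 158 px [219.7 246.3] plane [534.2 160.4  95. ] depth [534.3 160.6  94.3]
top yellow 176 [475.6 251.3] zmax 98.1 n 175 px [475.6 251.3] plane [ 517.2 -305.4   95. ] depth [ 517.2 -305.5   94.6]
top green 4605 [205.4 240.5]
top green 4382 [416.3 248.3]
top green 1185 [449.4 279.4]
```

```bash
cat >> h.py <<'E'
from scipy.spatial.transform import Rotation as Ro
def plan(target,yaw_y,s=None):
    "offset cm, turn deg to put TCP at target, tool down, tool y at yaw_y deg"
    s=s or robot.get_state(); r=Ro.from_quat(s["tool_rot"])
    y=np.radians(yaw_y); Y=np.array([np.cos(y),np.sin(y),0]);Z=np.array([0,0,-1.]);X=np.cross(Y,Z)
    return (r.inv().apply(np.array(target)-s["eef_pos"])/10).round(2),(r.inv()*Ro.from_matrix(np.c_[X,Y,Z])).as_rotvec(degrees=True).round(2)
E
python3 - <<'E'
from h import *
for n,box in(("top",(130,125,260,335)),("scene",(410,180,560,430))):
    p=np.load(f"{n}0.npz")["p"];m=mask(p,"green");k=np.zeros_like(m);k[box[1]:box[3],box[0]:box[2]]=1
    v,u=np.nonzero(m&k);P=ray(n,np.c_[u,v],10)
    # left long edge (max y per x bin)
    b=np.round(P[:,0]/6);xs=[];ys=[]
    for q in np.unique(b):
        s=P[b==q]
        i=s[:,1].argmax();xs.append(s[i,0]);ys.append(s[i,1])
    xs,ys=np.array(xs),np.array(ys);g=(xs>xs.min()+35)&(xs<xs.max()-20)
    xs,ys=xs[g],ys[g]
    for _ in range(6):
        a=np.polyfit(xs,ys,1);r=ys-np.polyval(a,xs);kk=abs(r)<max(2,1.5*np.std(r));xs,ys=xs[kk],ys[kk]
    print(n,"yaw",np.degrees(np.arctan(a[0])).round(2),"n",len(xs),"y at x=551",np.polyval(a,551).round(1))
s=robot.get_state()
for t in([600,-200,300],[551,243,230]): print(plan(t,-13.3,s))
E
```

```text
top yaw -13.82 n 37 y at x=551 292.4
scene yaw -13.77 n 53 y at x=551 296.7
(array([ 51.16, -30.28,  -4.41]), array([-8.000e-02, -4.000e-02, -5.912e+01]))
(array([ 59.87, -73.98,   2.66]), array([-8.000e-02, -4.000e-02, -5.912e+01]))
```

```bash
python3 -m handwheel '[{"claw":100,"offset":[5.0,-3.0,-4.4],"turn":[0,0,-8]},{"claw":100,"offset":[9,-5.5,-4.4],"turn":[0,0,-16]},{"claw":100,"offset":[13,-8,-4.4],"turn":[0,0,-24]},{"claw":100,"offset":[17.5,-10.5,-4.4],"turn":[0,0,-32]},{"claw":100,"offset":[21.5,-13,-4.4],"turn":[0,0,-40]},{"claw":100,"offset":[26,-15.5,-4.4],"turn":[0,0,-48]},{"claw":100,"offset":[30,-18,-4.4],"turn":[0,0,-56]},{"claw":100,"offset":[34.5,-20.5,-4.4],"turn":[0,0,-58.6]},{"claw":100,"offset":[38.5,-23,-4.4],"turn":[0,0,-58.6]},{"claw":100,"offset":[43,-25.5,-4.4],"turn":[0,0,-58.6]},{"claw":100,"offset":[47,-28,-4.4],"turn":[0,0,-58.6]},{"claw":100,"offset":[51.2,-30.3,-4.4],"turn":[0,0,-58.6]},{"claw":100,"offset":[51.2,-30.3,-4.4],"turn":[0,0,-58.6]},{"claw":100,"offset":[51.2,-30.3,-4.4],"turn":[0,0,-58.6]}]' 80; python3 - <<'E'
from h import *
s=robot.get_state();print(s["eef_pos"].round(1),s["q"].round(2),plan([551.5,244,230],-13.8,s))
E
```

```text
time: 1.5
eef_pos: [601.3, -197.9, 299.6]
tool_rot: [0.786, 0.618, -0.0, -0.001]
wrist_force: [-0.1, -0.2, -0.4]
opening: 85.3
finger_force: 0.0
[ 601.3 -197.9  299.6] [ 0.44  0.49 -0.32  1.48  0.16  1.2  -0.14] (array([ 41.78, -15.22,   7.  ]), array([-0.06, -0.04,  0.2 ]))
```

```bash
python3 -m handwheel '[{"claw":100,"offset":[4.2,-1.5,0],"turn":[0,0,0.2]},{"claw":100,"offset":[8.4,-3,0],"turn":[0,0,0.2]},{"claw":100,"offset":[12.6,-4.6,0],"turn":[0,0,0.2]},{"claw":100,"offset":[16.8,-6.1,0],"turn":[0,0,0.2]},{"claw":100,"offset":[21,-7.6,0],"turn":[0,0,0.2]},{"claw":100,"offset":[25.2,-9.1,0],"turn":[0,0,0.2]},{"claw":100,"offset":[29.4,-10.7,0],"turn":[0,0,0.2]},{"claw":100,"offset":[33.6,-12.2,0],"turn":[0,0,0.2]},{"claw":100,"offset":[37.8,-13.7,2],"turn":[0,0,0.2]},{"claw":100,"offset":[41.8,-15.2,5],"turn":[0,0,0.2]},{"claw":100,"offset":[41.8,-15.2,7],"turn":[0,0,0.2]},{"claw":100,"offset":[41.8,-15.2,7],"turn":[0,0,0.2]},{"claw":100,"offset":[41.8,-15.2,7],"turn":[0,0,0.2]}]' 80; python3 - <<'E'
from h import *
s=robot.get_state();print(s["eef_pos"].round(1),s["q"].round(2),plan([551.5,244,127],-13.8,s))
p,d=robot.camera("scene");cv2.imwrite("pics/s1.png",p[:,:,::-1])
E
```

```text
time: 2.8
eef_pos: [553.5, 239.6, 230.6]
tool_rot: [0.789, 0.614, -0.001, 0.001]
wrist_force: [-0.5, -0.4, 0.3]
opening: 85.5
finger_force: 0.0
[553.5 239.6 230.6] [-0.24  0.51 -0.39  1.66  0.22  1.02 -0.95] (array([ 0.4 , -0.3 , 10.36]), array([ 0.01,  0.1 , -0.39]))
```

View pics/s1.png

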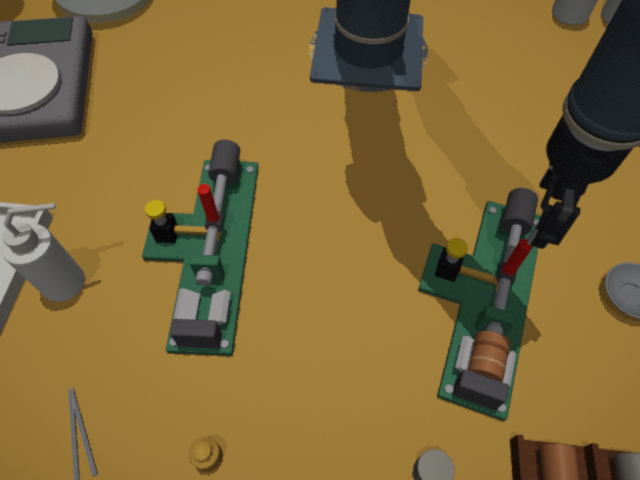

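The gripper is poised above the loaded tester's handle (handle top near (522,245), fingers around (550,225)), so I'll go down and close.

```bash
python3 -m handwheel '[{"claw":100,"offset":[0.4,-0.3,3],"turn":[0,0,-0.4]},{"claw":100,"offset":[0.4,-0.3,6],"turn":[0,0,-0.4]},{"claw":100,"offset":[0.4,-0.3,8.5],"turn":[0,0,-0.4]},{"claw":100,"offset":[0.4,-0.3,10.5],"turn":[0,0,-0.4]},{"claw":100,"offset":[0.4,-0.3,10.5],"turn":[0,0,-0.4]},{"claw":100,"offset":[0.4,-0.3,10.5],"turn":[0,0,-0.4]}]' 60; python3 - <<'E'
from h import *
s=robot.get_state();print(s["eef_pos"].round(1),s["wrist_force"].round(1),plan([551.5,244,125],-13.8,s))
for n in("scene","top"):
    p,d=robot.camera(n)
    c=(slice(150,350),slice(400,640)) if n=="scene" else (slice(140,340),slice(60,300))
    cv2.imwrite(f"pics/{n}2.png",cv2.resize(p[c][:,:,::-1],None,fx=2.5,fy=2.5))
E
```

```text
time: 3.45
eef_pos: [551.9, 245.9, 126.7]
tool_rot: [0.787, 0.618, 0.001, 0.0]
wrist_force: [0.6, -0.7, 0.4]
opening: 85.5
finger_force: 0.0
[551.9 245.9 126.7] [ 0.6 -0.7  0.4] (array([-0.19,  0.01,  0.17]), array([ 0.08, -0.03,  0.07]))
```

View pics/scene2.png

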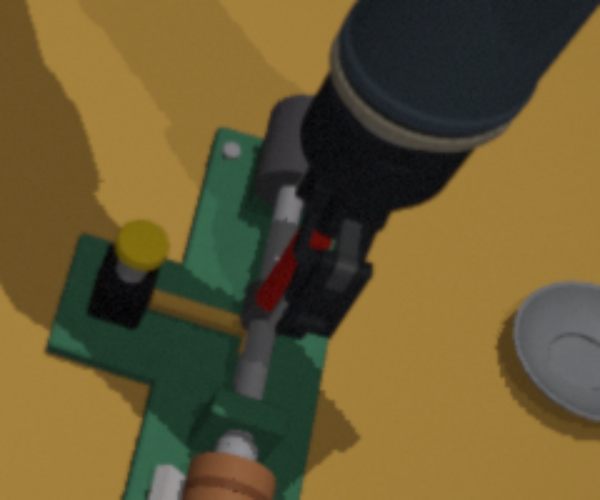

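The front finger (crop (335,270)) stands ahead of the red handle (crop (300,260)). I'll check the lateral centring by projection.

```bash
python3 - <<'E'
from h import *
s=robot.get_state();r=Ro.from_quat(s["tool_rot"])
c=robot.calibration("scene");R=np.array(c["R"]);t=np.array(c["t"])
def pr(P,c=c,R=R,t=t): return cv2.projectPoints(np.array([P],float),cv2.Rodrigues(R)[0],t,np.array(c["K"]),np.array(c["distortion"]))[0].ravel()
for nm,o in(("frontfinger tip left",[-11,57,12]),("right",[11,57,12]),("centre",[0,57,12]),("tcp",[0,0,0])):
    P=s["eef_pos"]+r.apply(o); q=pr(P); print(nm,P.round(0),((q-[400,150])*2.5).round(0))
for P in([552,244,145],[552,244,95]): print("handle",((pr(P)-[400,150])*2.5).round(0))
E
```

```text
frontfinger tip left [605. 222. 115.] [260. 340.]
right [610. 244. 115.] [300. 352.]
centre [607. 233. 115.] [280. 346.]
tcp [552. 247. 127.] [303. 252.]
handle [309. 235.]
handle [281. 278.]
```

View pics/top2.png

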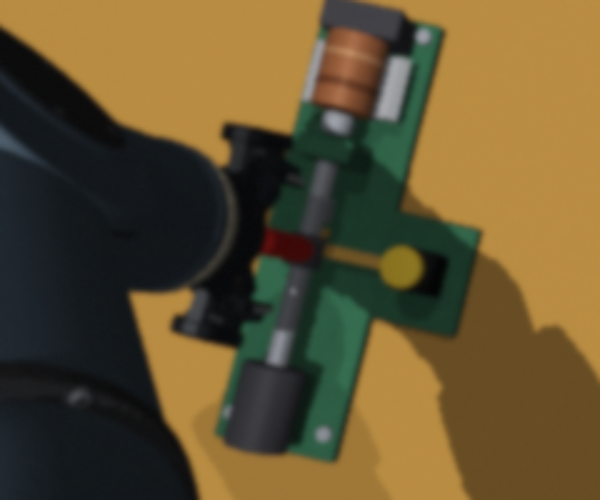

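Top crop: fingers at about (295,180) and (262,310), with the red handle between them at (290,245). I'll get the fingertip points from depth to settle the lateral centring.

```bash
python3 - <<'E'
from h import *
s=robot.get_state();r=Ro.from_quat(s["tool_rot"])
for n in("scene","top"):
    p,d=robot.camera(n); dark=p.max(2)<70
    P,uv,k=top_pts(n,dark,d,100,135)
    T=r.inv().apply(P-s["eef_pos"])
    for sg in(1,-1):
        g=k&(sg*T[:,1]>15)&(sg*T[:,1]<75)&(abs(T[:,0])<45)
        if g.sum()>5: print(n,sg,g.sum(),"tool x pct",np.percentile(T[g,0],[3,50,97]).round(1),"y",np.percentile(T[g,1],[3,50,97]).round(1),"z",np.percentile(T[g,2],[3,97]).round(1))
    m=mask(p,"red");P,uv,k=top_pts(n,m,d,95,150);T=r.inv().apply(P-s["eef_pos"])
    g=k&(np.linalg.norm(T[:,:2],axis=1)<40);print(n,"red",g.sum(),np.percentile(T[g],[3,50,97],axis=0).round(1))
E
```

```text
scene 1 67 tool x pct [-9.8 -5.2  8.3] y [46.1 53.7 56.6] z [-6.5  7.5]
scene -1 39 tool x pct [-10.1  -6.9  -2.7] y [-46.8 -42.9 -41.8] z [-6.4  9.2]
scene red 145 [[ -9.4  -0.5 -20.7]
 [ -5.    5.8   8.8]
 [  6.2  10.   30.8]]
top 1 26 tool x pct [-13.2 -10.6  -0.9] y [42.5 47.3 54.9] z [-6.6  8.4]
top -1 24 tool x pct [-13.   -9.9  -6.7] y [-56.1 -47.9 -42.9] z [-6.9  9.5]
top red 34 [[-12.   -6.8 -18.9]
 [ -8.2  -0.7 -16.8]
 [ -5.1   6.7 -14.8]]
```

The fingers and handle line up within 2 mm. Closing the gripper.

```bash
python3 -m handwheel '[{"claw":80,"offset":[-0.2,0,0.1],"turn":[0,0,0]},{"claw":50,"offset":[-0.2,0,0.1],"turn":[0,0,0]},{"claw":30,"offset":[-0.2,0,0.1],"turn":[0,0,0]},{"claw":10,"offset":[-0.2,0,0.1],"turn":[0,0,0]},{"claw":10,"offset":[-0.2,0,0.1],"turn":[0,0,0]},{"claw":10,"offset":[-0.2,0,0.1],"turn":[0,0,0]},{"claw":10,"offset":[-0.2,0,0.1],"turn":[0,0,0]},{"claw":10,"offset":[-0.2,0,0.1],"turn":[0,0,0]}]' 60
```

```text
time: 4.45
eef_pos: [551.5, 244.6, 124.6]
tool_rot: [0.786, 0.618, 0.001, 0.001]
wrist_force: [5.8, -0.5, 1.4]
opening: 18.6
finger_force: 58.9
```

```bash
python3 -m handwheel '[{"claw":10,"offset":[0,-0.6,0],"turn":[0,0,0]},{"claw":10,"offset":[0,-1.2,0],"turn":[0,0,0]},{"claw":10,"offset":[0,-1.8,0],"turn":[0,0,0]},{"claw":10,"offset":[0,-2.4,0],"turn":[0,0,0]},{"claw":10,"offset":[0,-3,0],"turn":[0,0,0]},{"claw":10,"offset":[0,-3.6,0],"turn":[0,0,0]},{"claw":10,"offset":[0,-4.2,0],"turn":[0,0,0]},{"claw":10,"offset":[0,-4.6,0],"turn":[0,0,0]},{"claw":10,"offset":[0,-4.9,0],"turn":[0,0,0]},{"claw":10,"offset":[0,-5.1,0],"turn":[0,0,0]},{"claw":10,"offset":[0,-5.1,0],"turn":[0,0,0]},{"claw":10,"offset":[0,-5.1,0],"turn":[0,0,0]},{"claw":10,"offset":[0,-5.1,0],"turn":[0,0,0]}]' 60
```

```text
time: 5.75
eef_pos: [504.4, 256.3, 124.6]
tool_rot: [0.787, 0.617, 0.002, 0.001]
wrist_force: [15.3, -1.7, -5.9]
opening: 18.6
finger_force: 59.2
```

```bash
python3 -m handwheel '[{"claw":10,"offset":[0,-0.2,0],"turn":[0,0,0]},{"claw":10,"offset":[0,-0.3,0],"turn":[0,0,0]},{"claw":10,"offset":[0,-0.3,0],"turn":[0,0,0]},{"claw":10,"offset":[0,-0.3,0],"turn":[0,0,0]}]' 60
```

```text
time: 6.15
eef_pos: [501.6, 257.0, 124.6]
tool_rot: [0.787, 0.617, 0.003, 0.001]
wrist_force: [14.6, -2.2, -7.3]
opening: 18.4
finger_force: 59.3
```

```bash
python3 -m handwheel '[{"claw":25,"offset":[0,0,0],"turn":[0,0,0]},{"claw":40,"offset":[0,0,0],"turn":[0,0,0]},{"claw":70,"offset":[0,0,0],"turn":[0,0,0]},{"claw":100,"offset":[0,0,0],"turn":[0,0,0]},{"claw":100,"offset":[0,0,0],"turn":[0,0,0]},{"claw":100,"offset":[0,0,0],"turn":[0,0,0]},{"claw":100,"offset":[0,0,-3],"turn":[0,0,0]},{"claw":100,"offset":[0,0,-6],"turn":[0,0,0]},{"claw":100,"offset":[0,0,-9],"turn":[0,0,0]},{"claw":100,"offset":[0,0,-10],"turn":[0,0,0]},{"claw":100,"offset":[0,0,-10],"turn":[0,0,0]}]' 60; python3 - <<'E'
from h import *
for n in("scene","top"):
    p,d=robot.camera(n)
    for a,c,m in blobs(mask(p,"red"),15):
        P,uv,k=top_pts(n,m,d,133,155)
        if k.sum(): print(n,"red",a,c.round(1),"plane",ray(n,uv[k].mean(0),145)[0].round(1))
    for a,c,m in blobs(mask(p,"yellow")): print(n,"yellow",ray(n,c,95)[0].round(1))
    if n=="scene": cv2.imwrite("pics/s3.png",p[:,:,::-1])
E
```

```text
time: 7.25
eef_pos: [498.2, 258.0, 225.6]
tool_rot: [0.786, 0.618, 0.001, 0.0]
wrist_force: [0.5, -0.1, -0.3]
opening: 85.3
finger_force: 0.0
scene red 404 [207.6 202.3] plane [ 514.3 -217.5  145. ]
scene red 452 [522.4 232. ] plane [513.  254.7 145. ]
scene yellow [ 519.7 -304.    95. ]
scene yellow [537.3 161.9  95. ]
top red 86 [434.8 256. ] plane [ 508.2 -219.8  145. ]
top red 62 [158.8 261.3] plane [506.8 252.6 145. ]
top yellow [536.1 160.   95. ]
top yellow [ 517.4 -306.4   95. ]
```

View pics/s3.png

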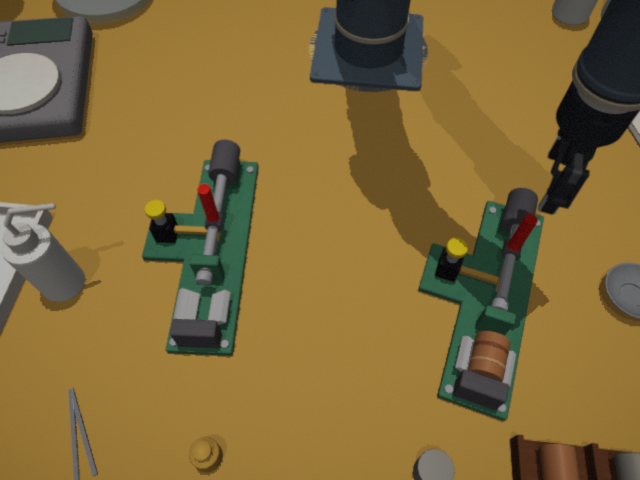

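The handle moved back about 44.5 mm (scene px now (522,232)) and stays there, so the striker is cocked. The spare hasn't moved. Next, over the trip with the fingers shut.

```bash
python3 - <<'E'
from h import *
print(plan([535.5,161,135],-13.8))
E
```

```text
(array([-8.45,  5.98,  8.84]), array([-0.04,  0.05,  0.18]))
```

```bash
python3 -m handwheel '[{"claw":60,"offset":[-3,2,0],"turn":[0,0,0]},{"claw":30,"offset":[-6,4,0],"turn":[0,0,0]},{"claw":0,"offset":[-8.4,6,0],"turn":[0,0,0]},{"claw":0,"offset":[-8.4,6,0],"turn":[0,0,0]},{"claw":0,"offset":[-8.4,6,0],"turn":[0,0,0]},{"claw":0,"offset":[-8.4,6,2.5],"turn":[0,0,0]},{"claw":0,"offset":[-8.4,6,5],"turn":[0,0,0]},{"claw":0,"offset":[-8.4,6,7.5],"turn":[0,0,0]},{"claw":0,"offset":[-8.4,6,8.8],"turn":[0,0,0]},{"claw":0,"offset":[-8.4,6,8.8],"turn":[0,0,0]},{"claw":0,"offset":[-8.4,6,8.8],"turn":[0,0,0]}]' 40; python3 - <<'E'
from h import *
print(plan([535.5,161,110],-13.8))
E
```

```text
time: 8.45
eef_pos: [536.2, 162.6, 136.6]
tool_rot: [0.786, 0.619, -0.0, -0.0]
wrist_force: [0.6, 0.2, 0.4]
opening: -0.0
finger_force: 0.0
(array([-0.17, -0.03,  2.66]), array([-0.02, -0.01,  0.24]))
```

```bash
python3 -m handwheel '[{"claw":0,"offset":[-0.2,0,0.7],"turn":[0,0,0]},{"claw":0,"offset":[-0.2,0,1.4],"turn":[0,0,0]},{"claw":0,"offset":[-0.2,0,1.8],"turn":[0,0,0]},{"claw":0,"offset":[-0.2,0,2.2],"turn":[0,0,0]},{"claw":0,"offset":[-0.2,0,2.6],"turn":[0,0,0]},{"claw":0,"offset":[-0.2,0,2.7],"turn":[0,0,0]},{"claw":0,"offset":[-0.2,0,2.7],"turn":[0,0,0]}]' 40
```

```text
time: 9.15
eef_pos: [536.0, 159.6, 109.4]
tool_rot: [0.786, 0.618, 0.0, 0.0]
wrist_force: [-0.2, -2.1, 4.6]
opening: 0.1
finger_force: 2.3
```

```bash
python3 -m handwheel '[{"claw":0,"offset":[0,0,0],"turn":[0,0,0]},{"claw":0,"offset":[0,0,-2],"turn":[0,0,0]},{"claw":0,"offset":[0,0,-5],"turn":[0,0,0]},{"claw":0,"offset":[0,0,-9],"turn":[0,0,0]},{"claw":0,"offset":[0,0,-12],"turn":[0,0,0]},{"claw":0,"offset":[0,0,-12],"turn":[0,0,0]},{"claw":0,"offset":[0,0,-12],"turn":[0,0,0]}]' 40; python3 - <<'E'
from h import *
for n in("scene","top"):
    p,d=robot.camera(n)
    for a,c,m in blobs(mask(p,"red"),15):
        P,uv,k=top_pts(n,m,d,133,155)
        if k.sum(): print(n,"red",a,c.round(1),"plane",ray(n,uv[k].mean(0),145)[0].round(1))
    if n=="scene": cv2.imwrite("pics/s4.png",p[:,:,::-1])
E
```

```text
time: 9.85
eef_pos: [536.0, 160.1, 229.6]
tool_rot: [0.786, 0.618, 0.001, 0.0]
wrist_force: [0.3, 0.3, -0.7]
opening: 0.2
finger_force: 0.0
scene red 398 [207.6 202.3] plane [ 514.3 -217.5  145. ]
scene red 467 [517.4 256.4] plane [556.  244.1 145. ]
top red 91 [434.  256.3] plane [ 508.3 -220.1  145. ]
```

View pics/s4.png

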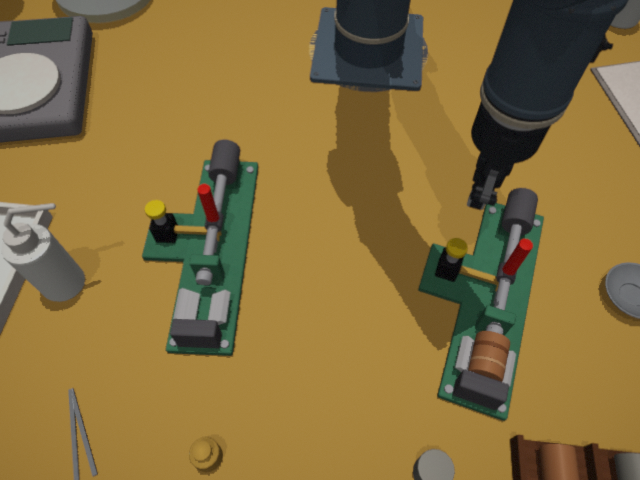

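The handle is back at rest (scene px (517,256)), so the striker has fired. The trip is up, the core is in its cradle, the spare hasn't moved and the arm is clear of everything. Handing in.

```bash
python3 -c "
from cell import robot
print(robot.close_job())"
```

```text
the job is handed in; nothing more can be done
None
```

I cocked the loaded tester's striker, let go of the handle and confirmed in the camera images that it held, then fired it with the yellow trip; the empty tester was not touched, and the job was handed in at about 10 s on the robot's clock.

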